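# Close up the mosaic kit chest

### The job

Pack up the mosaic kit chest, in this order: stand the tipped-over jar upright where it is in its lane, without knocking over the jars beside it; push the drawer fully shut; close the blue lid fully; and last swing the red-tipped clamp all the way down onto the closed lid. Do not bring the clamp down before the lid is closed, and leave the cup, the coaster and the brush where they lie.

Things in the scene. Friction and masses are not known exactly. Their poses are not given: they have to be found in the camera images.
- chest: fixed plywood chest, 170 (x) x 160 (y) mm, rim 114 mm high; origin under its centre; drawer faces its -x (the robot), lid hinged along its +y rim, clamp on its -y side. On top an open tray: floor at z 70 mm, walls 8 mm thick, two jar lanes along x, 46 mm wide (centre lines y -49 and +1 mm; 4 mm dividers end 4 mm below the rim), tile bay at y 28 to 72 mm
- jar_tipped: red white-capped jar, plain cylinder 34 mm across, 72 mm tall, origin at the centre of its underside, z towards the cap; tipped 33 degrees to the chest's -x, resting on the front wall's inner edge, cap up to 16 mm above the rim and 4 mm out past the chest's front; its foot's front edge is 29 mm behind that wall's inner face. Front place of either lane
- jar_front: green white-capped jar, plain cylinder 34 mm across, 72 mm tall, origin at the centre of its underside, z towards the cap; stands in the front place of the other lane
- jar_rear_a: yellow white-capped jar, plain cylinder 34 mm across, 72 mm tall, origin at the centre of its underside, z towards the cap; stands at the rear of a lane
- jar_rear_b: blue white-capped jar, plain cylinder 34 mm across, 72 mm tall, origin at the centre of its underside, z towards the cap; stands at the rear of the other lane
- drawer (a joint): how far the drawer is pulled out towards the chest's -x, in m; 0 = fully shut (front flush with the chest), 0.095 = the stop. It slides stiffly (about 2 N) and stays where it is left.
- drawer_knob (a point): front face centre of the drawer's brass knob (26 mm in diameter, 30 mm proud of the drawer front, 40 mm above the bench); the drawer front is 142 mm wide and spans 8 to 60 mm above the bench
- lid (a joint): opening angle of the blue lid in rad; 0 = closed on the rim, about 1.57 = upright, 2.0 = the stop. The hinge is stiff: the lid stays at any angle.
- lid_hinge (a point): middle of the lid's hinge line, on the chest at x = 0, y = +80 mm, z = 114 mm; the line runs along the chest's x
- lid_edge (a point): middle of the lid's free edge, at its outer face: 160 mm from the hinge line along the lid and 41 mm to its outer side (the lid is a cap 170 x 160 mm with a 36 mm skirt, 5 mm thick; closed, its top is 155 mm above the bench). Open, its mosaic-covered outer face looks to the chest's +y.
- clamp (a joint): opening angle of the clamp arm in rad; 0 = down, level over the closed lid and pointing to the chest's +y; 1.57 = straight up, 2.0 = the stop, leaning outwards. It is stiff (about 1.5 N at the tip) and stays where it is left.
- clamp_hinge (a point): hinge axis of the clamp, on the chest at x = +20 mm, y = -87 mm, z = 168 mm; the axis runs along the chest's x
- clamp_tip (a point): free end of the clamp arm, on its outer (upper when down) face: 70 mm from the axis along the arm and 7 mm to its outer side; the arm is 18 mm wide and 10 mm thick, its last 34 mm are a red grip 22 mm wide and 14 mm thick
- cup: blue cup, 72 mm across, 85 mm tall, origin under its centre; leave it alone
- coaster: round mosaic coaster, 100 mm across, 10 mm thick, origin under its centre; leave it alone
- brush: flat brush with a wooden handle lying on the bench, origin under its middle; leave it alone
Not all that is in view belongs to the job. Leave any orange, pink or turquoise look-alike of the jar_front alone.

How it is judged:
On the way, in this order (a step that is already met when the one before it is completed fails the run):
1. the tipped jar stands upright in its lane (angle between jar_tipped's own z axis and vertical below 0.12 rad and distance of jar_tipped from where it was at the start of the episode below 0.045 m), for 0.2 s.
2. the drawer is fully shut (value of joint drawer below 0.005 m), for 0.2 s.
3. the lid is fully closed (value of joint lid below 0.04 rad), for 0.2 s.
4. the clamp is down on the lid (value of joint clamp below 0.1 rad), for 0.2 s.
At the end, for the whole second after the job is handed in: All four jars stand upright (within 0.12 rad) in their own places in the lanes (within 45 mm of their starts) and at rest; the drawer is shut to within 5 mm, the lid closed to within 0.04 rad and the clamp down to within 0.10 rad (all of step 1 and angle between each of jar_front, jar_rear_a, jar_rear_b's own z axis and vertical below 0.12 rad and distance of each of jar_front, jar_rear_a, jar_rear_b from where it was at the start of the episode below 0.045 m and linear speed of jar_tipped below 0.02 m/s and value of joint drawer below 0.005 m and value of joint lid below 0.04 rad and value of joint clamp below 0.1 rad); the robot touches nothing.
It fails at once if the clamp is brought down while the lid is still open (value of joint clamp below 0.8 rad and value of joint lid above 0.12 rad).
It fails at once if a neighbouring jar is knocked over (angle between any of jar_front, jar_rear_a, jar_rear_b's own z axis and vertical above 0.5 rad).
It fails at once if the cup, the coaster or the brush is moved by more than 30 mm (distance of any of cup, coaster, brush from where it was at the start of the episode above 0.03 m).
It also fails if it takes over 51 s, if anything falls off the work surface, if the arm or the gripper's body presses on something with over 40 N, if the wrist force passes 120 N, or if a joint passes its speed limit or range.

### The arm

A 6-joint arm with a two-finger parallel gripper is mounted at the origin on the work surface. World frame = base frame: x ahead of the robot, y to its left, z up, the work surface at z = 0. Lengths are in m, angles in rad, forces in N, time in s.
With the tool pointing down it reaches from about 0.35 to 0.85 m from the base axis. Payload 8.1 kg.
Tool frame: the origin (TCP) lies on the centre line of the jaws, within the pads' length; the fingertips stand robot.tips_ahead ahead of it and the grasp point (between the pads) lies 6 mm ahead of it (robot.tips_ahead is the distance from the TCP to the fingertips, in m); z points along the fingers, y is the line along which they close (so a half turn about z gives the same grasp; the last joint's range is limited). The gripper opens to 93 mm and grips with 3 to 60 N. Pads are 15 mm wide; open, the fingers measure 128 mm over their backs; the gripper's body (75 mm by 188 mm) begins 65 mm behind the grasp point.
Start: joints at [1.113, 0.13, 1.488, -0, 1.523, -0.085], TCP at [0.219, 0.559, 0.244] pointing down, gripper open.
Joint ranges: [-2.96, 2.96], [-0.89, 2.26], [0.02, 2.5], [-1.34, 4.48], [0, 2.73], [-2.66, 2.66]. Speed limits (rad/s): [2.39, 2.39, 2.79, 3.14, 3.14, 3.14].

### API

Orientations are given as a rotation vector (axis times angle).
In Python, from plant import robot gives the robot as it stands.
- The arm moves only by the tool apply_moves, never from a script. Its arguments are lists of equal length, an entry for each row: "delta_pos": the shift along the tool's x, y, z in cm, a list of three; "twist": the turn about the tool's z in rad. A call has 1 to 8 rows; each row shifts and turns the commanded pose from where the row before left it, along the tool's axes as they then stand; what a row does not reach is not made up. A row lasts 1/8 s, in which the tool goes at most 62.5 mm and 10.7 degrees, less where a joint would pass 70% of its speed; a pose out of reach is approached as far as the arm can. A call with a gripper value outside its range is refused whole. "gripper" is the finger opening in cm, from 0 to 9.3, set as the call begins (left out, the last holds). The fingers move at their own pace and stop on an object; "squeeze" is the grip in N (left out, the last holds). Time passes only in rows, so rows that do not move let the fingers close. It gives the time, the measured TCP pose, the force, the opening and the grip force at its end, in the units of the state.
- robot.read_state(): the state, without advancing time (a new reading comes with each control period).
- robot.read_camera(name): name is "side" or "top"; returns a dict with "frame" (420x560x3 uint8, red, green, blue), "vertical_fov" (degrees; the focal length in pixels is half the picture's height over the tangent of half this angle, whatever the lens; pixels are square), "cx", "cy" (the principal point, pixels), "R" (3x3) and "t" (3): a world point X has camera coordinates R X + t. Camera axes: x right, y down, z forward; pixel columns grow to the right and rows downward; lengths in m; the calibration is good to about 2 mm. A picture is of the moment at which its call begins. There is no depth.
- robot.close_job(): hands the job in; it is judged then, once.
The state is a dict: "t": time; "q": joint angles; "dq": joint speeds; "joint_torque": joint torques, N m; "tool_pos": TCP position; "orientation": TCP orientation; "force": force on the tool from outside, world axes, zero at the start; "wrist_torque": the same for the moment, N m; "opening": finger opening in m; "gripper_force": force on a finger pad.
Only numpy, scipy, OpenCV 4.12 (cv2) and the standard library are available. Lean on these libraries where they do the work, as an engineer would, in place of code of your own. Each camera call takes 0.05 s, during which the arm holds its last target. There are 200 camera calls.

## Working session

There is one attempt and no reset: what is moved stays moved. The work goes in short steps, Python scripts to look and compute and a tool call to move; the robot and the scene stay as the last step left them, time stands still between calls to the robot, and variables do not carry over. Pictures are saved under pics/ and viewed, at most 10 in all, crops included, and the job is handed in when it is done.

Besides the shell and the picture viewer there is one more tool, called after "Emit:" in YAML: its name, and indented under it one key for each argument. apply_moves: Moves the arm, as the interface text tells. Its arguments: {"type":"object","properties":{"delta_pos":{"type":"array"},"twist":{"type":"array"},"gripper":{"type":"number"},"squeeze":{"type":"number"}},"required":["delta_pos","twist"]}

```bash
ls; mkdir -p pics; cat > h.py <<'E'
import numpy as np, cv2, json
from plant import robot
from scipy.spatial.transform import Rotation as Ro
def cam(n):
    c=robot.read_camera(n); c['f']=c['frame'].shape[0]/2/np.tan(np.radians(c['vertical_fov'])/2); c['R']=np.array(c['R']);c['t']=np.array(c['t']);return c
def ray(c,u,v):
    d=c['R'].T@np.array([(u-c['cx'])/c['f'],(v-c['cy'])/c['f'],1]); return -c['R'].T@c['t'],d
def onz(c,u,v,z):
    o,d=ray(c,u,v); return o+d*(z-o[2])/d[2]
def proj(c,X):
    p=c['R']@np.array(X)+c['t']; return p[:2]/p[2]*c['f']+[c['cx'],c['cy']]
def tri(c1,p1,c2,p2):
    o,d=ray(c1,*p1);o2,d2=ray(c2,*p2);s=np.linalg.lstsq(np.c_[d,-d2],o2-o,rcond=None)[0]
    a,b=o+d*s[0],o2+d2*s[1];return (a+b)/2,np.linalg.norm(a-b)
def save(c,n,box=None,k=1):
    f=cv2.cvtColor(c['frame'],cv2.COLOR_RGB2BGR)
    if box: f=f[box[1]:box[3],box[0]:box[2]]
    cv2.imwrite('pics/'+n,cv2.resize(f,None,fx=k,fy=k,interpolation=cv2.INTER_CUBIC))
E
python3 - <<'E'
from h import *
for n in('top','side'):
    c=cam(n);save(c,n+'0.png');print(n,c['f'],c['cx'],c['cy'],-c['R'].T@c['t'],c['R'].round(3).tolist())
print(robot.tips_ahead,robot.read_state())
E
```

```text
pics
top 429.36211752494154 276.879879533036 206.10077666297835 [0.50550621 0.02586507 0.91378296] [[-0.008, -1.0, 0.018], [-0.99, 0.006, -0.144], [0.144, -0.019, -0.989]]
side 483.5690358835876 281.7276007577416 210.95315403234923 [-6.36818656e-04 -1.07825791e-02  9.68248158e-01] [[0.052, -0.999, 0.014], [-0.797, -0.05, -0.603], [0.602, 0.02, -0.798]]
0.025 {'t': 0.1, 'q': array([ 1.11260694e+00,  1.31062543e-01,  1.48914511e+00, -9.23232163e-06,
        1.52299997e+00, -8.53930662e-02]), 'dq': array([ 8.72707434e-05, -2.24449323e-03, -2.60926283e-03, -7.27505134e-04,
        6.03849190e-04, -6.00843358e-05]), 'joint_torque': array([ 1.62059612e-03, -5.61338317e+01, -4.93098593e+01,  7.71680684e-02,
        2.89108517e-02, -2.64419816e-05]), 'tool_pos': array([0.21830663, 0.55838156, 0.24271999]), 'orientation': array([-5.82122434e-01, -3.08675619e+00,  2.44722408e-03]), 'force': array([ 0.03653253,  0.24530554, -0.45803812]), 'wrist_torque': array([ 0.03885024, -0.02539683, -0.03931804]), 'gripper_force': 0.0, 'opening': 0.09285783768530288}
```

View pics/top0.png

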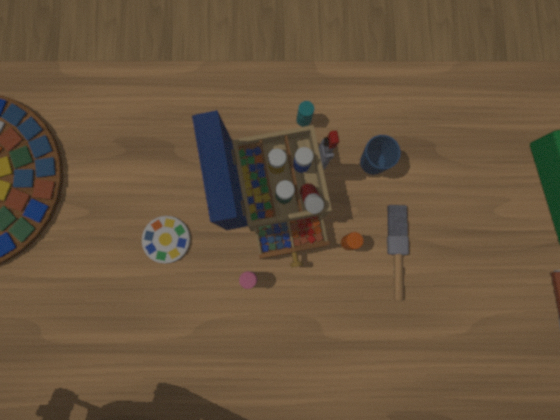

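View pics/side0.png

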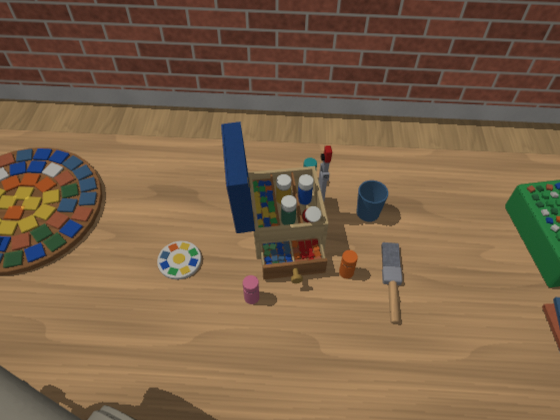

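The top view shows the chest around (285,180), with the drawer open below it. The lid is upright on the left at (220,170) and the clamp is at (330,145). The red jar's cap is at (314,203). The white-capped jars are green (285,190), yellow (278,158) and blue (303,158). The orange (352,241), pink (248,280) and turquoise (306,112) look-alikes stand outside the chest.

Candidates for the tipped jar: the only red, tilted one is at (312,200), in the front place of the right (-y) lane. I'll confirm this in a crop.

```bash
python3 - <<'E'
from h import *
a=cam('top');save(a,'top1.png',(185,90,385,280),4)
b=cam('side');save(b,'side1.png',(205,110,385,310),3)
E
```

```text
(no output)
```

View pics/top1.png

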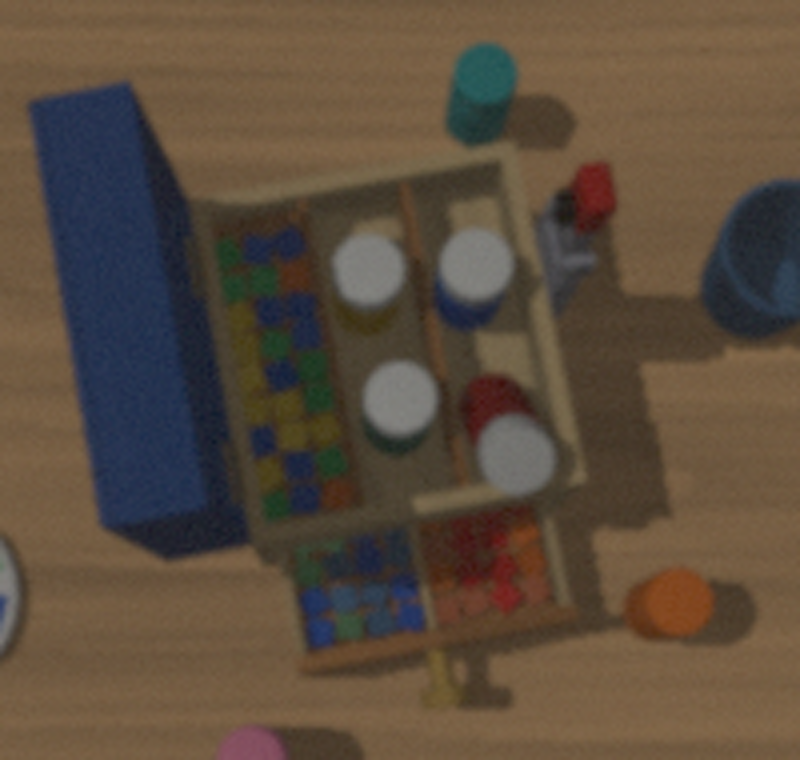

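View pics/side1.png

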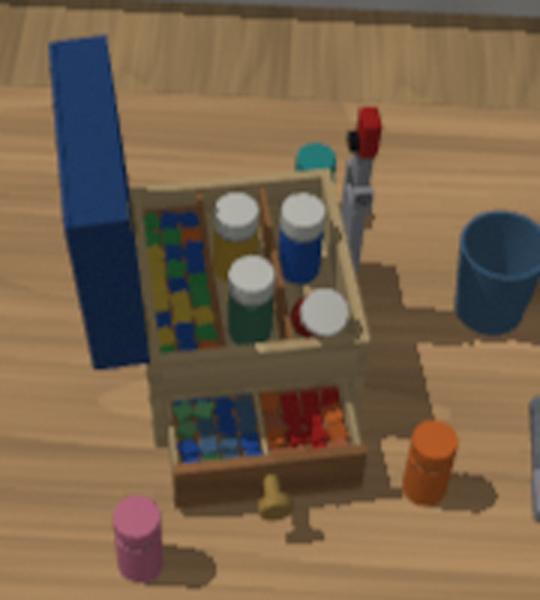

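The tipped jar is confirmed: red, leaning over the front wall, cap at crop (516,455), in the -y lane behind the orange look-alike. Next I'll measure.

```bash
cat >> h.py <<'E'
def fit2(P,Q): # chest xy P -> world xy Q
    P=np.array(P);Q=np.array(Q);H=(P-P.mean(0)).T@(Q-Q.mean(0));th=np.arctan2(H[0,1]-H[1,0],H[0,0]+H[1,1])
    M=np.array([[np.cos(th),-np.sin(th)],[np.sin(th),np.cos(th)]]);return th,Q.mean(0)-M@P.mean(0),(P-P.mean(0))@M.T+Q.mean(0)-Q
E
python3 - <<'E'
from h import *
a=cam('top');b=cam('side')
T=lambda x,y:(x/4+185,y/4+90)
S=lambda x,y:(x/3+205,y/3+110)
ch=[(-.085,.08),(-.085,-.08),(.085,-.08),(.085,.08)]
Q=[onz(a,*T(*p),.114)[:2] for p in [(255,550),(585,478),(515,145),(195,205)]]
r=fit2(ch,Q);print('top',r[0],r[1],(r[2]*1e3).round(1).tolist())
Q2=[onz(b,*S(*p),.114)[:2] for p in [(367,340),(332,178),(133,190)]]
r2=fit2(ch[1:],Q2);print('side',r2[0],r2[1],(r2[2]*1e3).round(1).tolist())
th=r[0];o=r[1];M=np.array([[np.cos(th),-np.sin(th)],[np.sin(th),np.cos(th)]])
def show(n,X,e=0): print(n,X.round(4),'chest',(M.T@(X[:2]-o)).round(4),round(e,4))
for n,t,s in [('green',(400,399),(251,280)),('yellow',(369,270),(237,216)),('blue',(476,264),(302,216)),('red',(516,455),(324,313)),('clamptip',(600,165),(370,112)),('knob',(438,697),(270,505)),('lidc_front',(105,527),(75,222)),('lidc_back',(30,102),(52,43)),
 ('orange',(680,600),(433,440)),('pink',(255,755),(137,520)),('turq',(485,75),(316,160))]:
    show(n,*tri(a,T(*t),b,S(*s)))
E
```

```text
top 0.18695105348021665 [0.68084026 0.00073635] [[0.5, -0.2], [-2.8, -2.1], [1.2, -0.2], [1.1, 2.4]]
side 0.17142729224808936 [0.68065319 0.00152128] [[-6.1, -2.1], [5.4, 0.0], [0.7, 2.1]]
green [ 0.6491 -0.0037  0.1364] chest [-0.032   0.0015] 0.0004
yellow [0.7105 0.0097 0.1351] chest [0.0308 0.0033] 0.0001
blue [ 0.7129 -0.0397  0.1361] chest [ 0.024  -0.0457] 0.0008
red [ 0.6228 -0.057   0.1358] chest [-0.0677 -0.0459] 0.0001
clamptip [ 0.7283 -0.0826  0.2343] chest [ 0.0311 -0.0907] 0.0019
knob [ 0.5139 -0.025   0.0476] chest [-0.1688  0.0057] 0.0007
lidc_front [0.575  0.1086 0.2809] chest [-0.084   0.1256] 0.0053
lidc_back [0.7415 0.1427 0.2734] chest [0.0859 0.1282] 0.0016
orange [ 0.5597 -0.1416  0.074 ] chest [-0.1455 -0.1173] 0.0018
pink [0.4864 0.0667 0.0657] chest [-0.1787  0.1009] 0.0016
turq [ 0.8294 -0.0518  0.0728] chest [ 0.1362 -0.0792] 0.0001
```

```bash
cat >> h.py <<'E'
th=.19;o=np.array([.6808,.001]);M=np.array([[np.cos(th),-np.sin(th)],[np.sin(th),np.cos(th)]])
def here():
    s=robot.read_state();R=Ro.from_rotvec(s['orientation']).as_matrix();p=s['tool_pos']
    print('t %.2f'%s['t'],'chest',(M.T@(p[:2]-o)*1e3).round(1),'tipz %.1f'%((p[2]-.025)*1e3),'F',s['force'].round(1),'op',round(s['opening'],3));return p,R
def go(x,y,tz): # chest mm -> tool cm
    p,R=here();w=np.r_[M@np.array([x,y])/1e3+o,tz/1e3+.025]
    d=R.T@(w-p)*100;print('delta cm',d.round(2),'world',w.round(3))
E
python3 - <<'E'
from h import *
p,R=here()
cx=np.r_[M[:,0],0]
for s in(1,-1):
    v=R.T@(s*cx);print('twist',s,np.arctan2(-v[0],v[1]))
print(R.round(2).tolist()); go(-170,-47,200)
E
```

```text
t 0.30 chest [-348.7  634.9] tipz 218.3 F [-0.2  0.1 -0. ] op 0.093
twist 1 1.008007000579273
twist -1 -2.1335856530105204
[[-0.93, 0.36, -0.0], [0.36, 0.93, -0.0], [0.0, -0.0, -1.0]]
t 0.30 chest [-348.7  634.9] tipz 218.3 F [-0.2  0.1 -0. ] op 0.093
delta cm [-51.5  -48.14   1.86] world [ 0.523 -0.077  0.225]
```

Emit:
apply_moves:
  delta_pos:
    - [0,0,-1]
    - [0,0,-1]
    - [0,0,-1]
    - [0,0,-1]
    - [0,0,-1]
    - [0,0,-1]
  twist: [0.168,0.168,0.168,0.168,0.168,0.168]

```text
t: 1.05
tool_pos: [0.2185, 0.5587, 0.3039]
orientation: [2.007, 2.417, -0.0]
force: [0.2, -0.1, -0.6]
opening: 0.0932
gripper_force: 0.0
```

```bash
python3 -c "
from h import *
go(-170,-47,220)"
```

```text
t 1.05 chest [-348.7  635. ] tipz 278.9 F [ 0.2 -0.1 -0.6] op 0.093
delta cm [-68.1   18.24   5.89] world [ 0.523 -0.077  0.245]
```

Emit:
apply_moves:
  delta_pos:
    - [-5,1.3,0]
    - [-5,1.3,0]
    - [-5,1.3,0]
    - [-5,1.3,0]
    - [-5,1.3,0]
    - [-5,1.3,0]
    - [-5,1.3,0]
    - [-5,1.3,0]
  twist: [0,0,0,0,0,0,0,0]

```text
t: 2.05
tool_pos: [0.3966, 0.1841, 0.3038]
orientation: [2.0, 2.422, 0.001]
force: [1.4, 0.0, 0.4]
opening: 0.0934
gripper_force: 0.0
```

Emit:
apply_moves:
  delta_pos:
    - [-5,1.3,0.5]
    - [-5,1.3,0.5]
    - [-5,1.3,0.5]
    - [-5,1.3,0.5]
    - [-5,1.3,0.5]
    - [-3,1.3,0.5]
    - [0,0,0]
    - [0,0,0]
  twist: [0,0,0,0,0,0,0,0]

```text
t: 3.05
tool_pos: [0.5254, -0.0741, 0.2736]
orientation: [-2.0, -2.421, -0.0]
force: [0.3, 0.1, 0.3]
opening: 0.0933
gripper_force: 0.0
```

```bash
python3 -c "
from h import *
p,R=here();print((R.T@np.r_[M[:,0],0]).round(3));go(-170,-47,122)"
```

```text
t 3.05 chest [-166.8  -44.4] tipz 248.6 F [0.3 0.1 0.3] op 0.093
[ 0.  1. -0.]
t 3.05 chest [-166.8  -44.4] tipz 248.6 F [0.3 0.1 0.3] op 0.093
delta cm [-0.27 -0.31 12.66] world [ 0.523 -0.077  0.147]
```

Emit:
apply_moves:
  delta_pos:
    - [-0.3,-0.5,2.6]
    - [0,0,4]
    - [0,0,4]
    - [0,0,2]
    - [0,0,0]
    - [0,1,0]
    - [0,0,0]
  twist: [0,0,0,0,0,0,0]

```text
t: 3.92
tool_pos: [0.5329, -0.0764, 0.1496]
orientation: [1.998, 2.421, 0.002]
force: [0.1, 0.1, 0.1]
opening: 0.0931
gripper_force: 0.0
```

```bash
python3 -c "
from h import *
here();save(cam('side'),'side2.png',(205,110,385,310),3)"
```

```text
t 3.92 chest [-159.8  -48.1] tipz 124.6 F [0.1 0.1 0.1] op 0.093
```

View pics/side2.png

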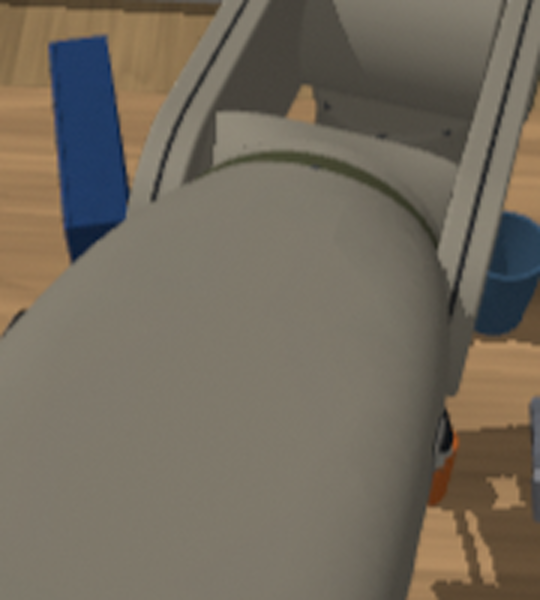

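The arm blocks the side view. The geometry is clear, though: the finger back is at chest x ≈ -96 mm and the cap front at about -88 mm. I'll push slowly.

Emit:
apply_moves:
  delta_pos:
    - [0,0.5,0]
    - [0,0.5,0]
    - [0,0.4,0]
    - [0,0.4,0]
    - [0,0.4,0]
    - [0,0.4,0]
    - [0,0.4,0]
    - [0,0.3,0]
  twist: [0,0,0,0,0,0,0,0]

```text
t: 4.97
tool_pos: [0.5638, -0.0703, 0.1477]
orientation: [2.001, 2.422, 0.0]
force: [-2.6, -0.5, 2.4]
opening: 0.093
gripper_force: 1.5
```

```bash
python3 -c "
from h import *
here();save(cam('top'),'top2.png',(185,90,385,280),4)"
```

```text
t 4.97 chest [-128.4  -48. ] tipz 122.7 F [-2.6 -0.5  2.4] op 0.093
```

View pics/top2.png

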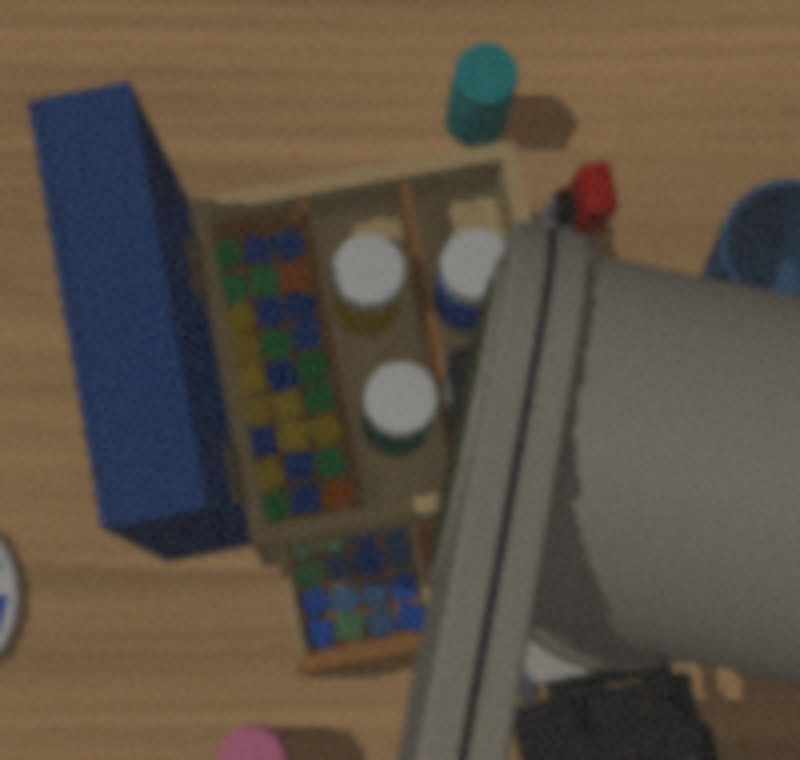

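The arm covers the jar, but the three visible neighbours haven't moved: green (400,399), yellow (369,270), blue (476,264). The force is small (2.6 N). I'll wait one row and read it again.

Emit:
apply_moves:
  delta_pos:
    - [0,0,0]
    - [0,0,0]
  twist: [0,0]

```text
t: 5.28
tool_pos: [0.5634, -0.0703, 0.1474]
orientation: [-2.0, -2.422, 0.0]
force: [-0.6, -0.8, 1.1]
opening: 0.0932
gripper_force: 0.4
```

Emit:
apply_moves:
  delta_pos:
    - [0,0.3,0]
    - [0,0.3,0]
    - [0,0,0]
  twist: [0,0,0]

```text
t: 5.65
tool_pos: [0.5698, -0.0692, 0.1477]
orientation: [2.0, 2.422, 0.0]
force: [-0.8, -0.5, 1.4]
opening: 0.0931
gripper_force: 0.8
```

Emit:
apply_moves:
  delta_pos:
    - [0,-1,0]
    - [0,-3,0]
    - [0,-3,-3]
    - [-4,-2,-3]
    - [-5,0,-3]
    - [-5,0,0]
    - [-5,0,0]
    - [0,0,0]
  twist: [0,0,0,0,0,0,0,0]

```text
t: 6.65
tool_pos: [0.516, -0.2757, 0.2367]
orientation: [-2.005, -2.418, 0.001]
force: [-0.0, -0.1, -0.0]
opening: 0.0931
gripper_force: 0.0
```

```bash
python3 -c "
from h import *
here();save(cam('top'),'top3.png',(185,90,385,280),3)
a=cam('side');save(a,'side3.png',(205,110,385,310),3)"
```

```text
t 6.65 chest [-214.1 -240.6] tipz 211.7 F [-0.  -0.1 -0. ] op 0.093
```

View pics/top3.png

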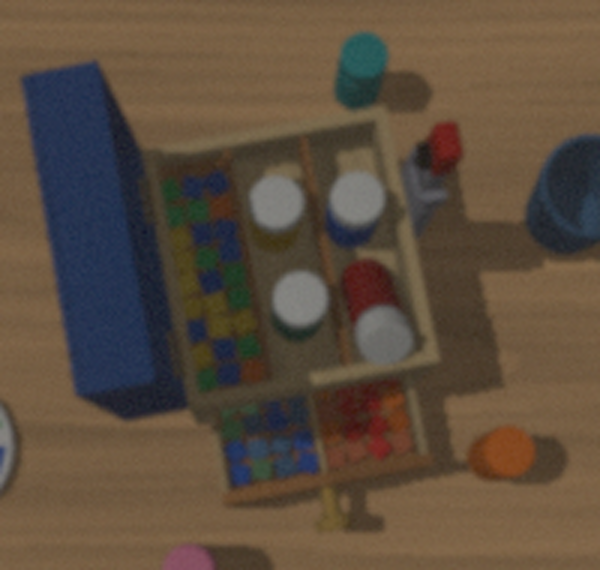

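The push failed. The red jar still leans, with its cap at crop (384,335) and its foot slid back a little. The neighbours haven't moved. I'll grip the cap across y instead and lift it so that it swings upright. First I'll measure the cap.

```bash
python3 - <<'E'
from h import *
def caps(c,exp):
    hsv=cv2.cvtColor(cv2.GaussianBlur(c['frame'],(3,3),0),cv2.COLOR_RGB2HSV)
    out=[]
    for u,v in exp:
        r=13;u0,v0=int(u),int(v);w=hsv[v0-r:v0+r,u0-r:u0+r]
        V=w[...,2];m=((w[...,1]<70)&(V>0.62*np.percentile(V,95))).astype(np.uint8)
        n,l,s,ce=cv2.connectedComponentsWithStats(m);k=1+np.argmax(s[1:,4]);out.append((ce[k]+[u0-r,v0-r],s[k].tolist()))
    return out
a=cam('top');b=cam('side')
A=caps(a,[(285,190),(278,158),(304,156),(313,201)])
B=caps(b,[(288.7,203),(284,182),(305.7,182),(313,214)])
for n,p,q in zip(['green','yellow','blue','red'],A,B):
    X,e=tri(a,p[0],b,q[0]);print(n,p[0].round(1),p[1],q[0].round(1),q[1],'chest',((M.T@(X[:2]-o))*1e3).round(1),(X[2]*1e3).round(1),round(e*1e3,2))
# red body
for n,c,roi in(('top',a,(295,175,325,215)),('side',b,(295,195,330,230))):
    h=cv2.cvtColor(c['frame'],cv2.COLOR_RGB2HSV)[roi[1]:roi[3],roi[0]:roi[2]]
    m=((h[...,0]<8)|(h[...,0]>172))&(h[...,1]>140);v,u=np.nonzero(m);print(n,u.min()+roi[0],u.max()+roi[0],v.min()+roi[1],v.max()+roi[1],m.sum())
E
```

```text
green [284.4 188.5] [3, 2, 20, 20, 313] [290.4 205.8] [0, 4, 26, 22, 409] chest [-27.   -1.4] 120.5 3.96
yellow [276.6 156.7] [2, 3, 20, 19, 305] [283.4 179.7] [6, 5, 15, 13, 154] chest [30.3  4.5] 144.0 0.0
blue [303.6 155.3] [3, 3, 21, 19, 308] [308.1 184.4] [6, 5, 20, 21, 331] chest [ 28.7 -50.4] 120.9 4.91
red [312.6 201.7] [2, 4, 22, 20, 340] [312.5 213.5] [0, 0, 26, 26, 676] chest [-63.3 -45.3] 132.7 1.4
top 299 316 177 195 211Traceback (most recent call last):
  File "<stdin>", line 18, in <module>
    return umr_minimum(a, axis, None, out, keepdims, initial, where)
ValueError: zero-size array to reduction operation minimum which has no identity
```

View pics/side3.png

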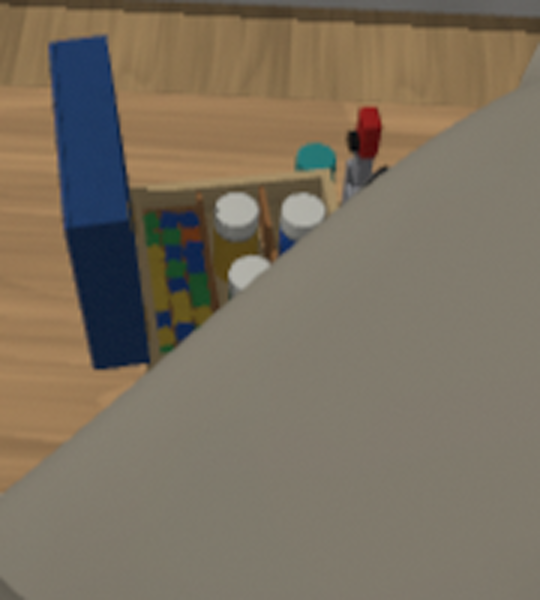

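Only the top view is usable. The red body's rear end has moved back from row 184 to row 177, so the foot slid about 15–20 mm and the tilt is now about 45°. The cap is at chest (-70,-47). Next I'll turn 90° and grip the cap across y.

```bash
python3 -c "
from h import *
print(robot.read_state()['q'].round(2));go(-64,-48,200)"
```

```text
[-0.57  0.09  1.54  0.    1.51 -0.76]
t 6.85 chest [-212.8 -236.9] tipz 212.4 F [ 0.4  0.7 -0.5] op 0.093
delta cm [18.88 14.89  1.25] world [ 0.627 -0.058  0.225]
```

Emit:
apply_moves:
  delta_pos:
    - [0,0,0]
    - [0,0,0]
    - [0,0,0]
    - [0,0,0]
    - [0,0,0]
    - [0,0,0]
    - [0,0,0]
    - [0,0,0]
  twist: [0.18,0.18,0.18,0.18,0.18,0.18,0.18,0.18]
  gripper: 6

```text
t: 7.85
tool_pos: [0.517, -0.2713, 0.2379]
orientation: [3.102, 0.495, 0.001]
force: [0.9, -0.3, -0.6]
opening: 0.06
gripper_force: 0.0
```

Emit:
apply_moves:
  delta_pos:
    - [0,0,0]
    - [4,-5,0]
    - [4,-5,0]
    - [4,-5,0]
    - [2.9,-3.9,0]
    - [0,0,0]
  twist: [0.13,0,0,0,0,0]
  squeeze: 3

```text
t: 8.6
tool_pos: [0.6257, -0.0581, 0.2377]
orientation: [-3.125, -0.309, -0.001]
force: [-0.9, -0.3, -0.5]
opening: 0.0597
gripper_force: 0.0
```

```bash
python3 -c "
from h import *
p,R=here();print((R.T@np.r_[M[:,0],0]).round(3));go(-64,-48,118)"
```

```text
t 8.60 chest [-65.2 -47.7] tipz 212.7 F [-0.9 -0.3 -0.5] op 0.06
[1.    0.007 0.   ]
t 8.60 chest [-65.2 -47.7] tipz 212.7 F [-0.9 -0.3 -0.5] op 0.06
delta cm [0.12 0.04 9.47] world [ 0.627 -0.058  0.143]
```

Emit:
apply_moves:
  delta_pos:
    - [0.1,0,3]
    - [0,0,3]
    - [0,0,2]
    - [0,0,1]
    - [0,0,0.4]
    - [0,0,0]
  twist: [0,0,0,0,0,0]

```text
t: 9.35
tool_pos: [0.6266, -0.063, 0.1444]
orientation: [3.127, 0.299, 0.002]
force: [-0.5, -0.6, 0.8]
opening: 0.0599
gripper_force: 0.0
```

Emit:
apply_moves:
  delta_pos:
    - [0,0,0]
    - [0,0,0]
    - [0,0,0]
    - [0,0,0]
  twist: [0,0,0,0]
  gripper: 2

```text
t: 9.85
tool_pos: [0.6264, -0.0629, 0.1439]
orientation: [3.127, 0.299, 0.001]
force: [-1.0, -0.1, 1.1]
opening: 0.0341
gripper_force: 3.0
```

Gripped at 34 mm, the jar's diameter. Lifting slowly.

Emit:
apply_moves:
  delta_pos:
    - [0,0,-0.4]
    - [0,0,-0.4]
    - [0,0,-0.4]
    - [0,0,-0.4]
    - [0,0,-0.4]
    - [0,0,-0.4]
    - [0,0,0]
    - [0,0,0]
  twist: [0,0,0,0,0,0,0,0]

```text
t: 10.85
tool_pos: [0.6261, -0.0628, 0.1675]
orientation: [-3.127, -0.299, 0.0]
force: [0.5, 0.1, -0.1]
opening: 0.034
gripper_force: 3.0
```

```bash
python3 -c "
from h import *
here();a=cam('top');b=cam('side')
f=np.vstack([cv2.resize(c['frame'][y:y+110,x:x+160],None,fx=2.7,fy=2.7,interpolation=cv2.INTER_CUBIC) for c,x,y in((a,230,120),(b,230,140))])
cv2.imwrite('pics/both4.png',f[...,::-1])"
```

```text
t 10.85 chest [-65.7 -52.4] tipz 142.5 F [ 0.5  0.1 -0.1] op 0.034
```

View pics/both4.png

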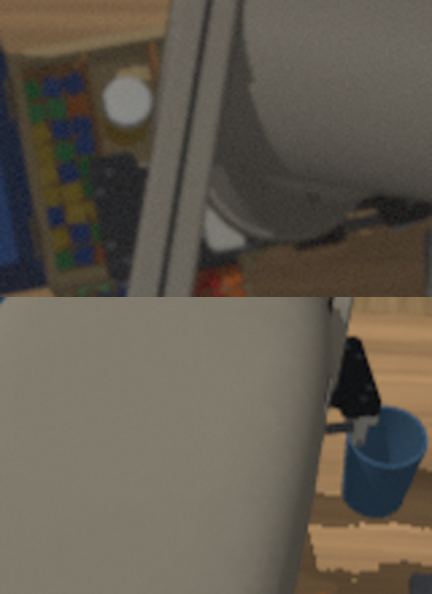

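The arm hides the jar in both views. The grip still holds at 34 mm. In case the jar hasn't swung fully, I'll square its foot against the outside of the chest's front wall: lift it out, go down in front, and move +x until the foot meets the wall. Then I'll bring it back and set it down.

Emit:
apply_moves:
  delta_pos:
    - [0,0,-1.2]
    - [0,0,-1.2]
    - [0,0,-1.2]
    - [0,0,-1.2]
    - [-2,0,0]
    - [-2,0,0]
    - [-2,0,0]
    - [-2.2,0,0]
  twist: [0,0,0,0,0,0,0,0]

```text
t: 11.95
tool_pos: [0.5453, -0.0785, 0.2164]
orientation: [3.127, 0.299, 0.001]
force: [-0.5, 0.1, -0.3]
opening: 0.0335
gripper_force: 3.0
```

Emit:
apply_moves:
  delta_pos:
    - [0,0,1.5]
    - [0,0,1.5]
    - [0,0,1.5]
    - [0,0,1.5]
    - [0,0,0.5]
    - [0,0,0]
  twist: [0,0,0,0,0,0]

```text
t: 12.7
tool_pos: [0.5455, -0.0783, 0.15]
orientation: [-3.127, -0.299, 0.002]
force: [-0.2, 0.2, -0.2]
opening: 0.0337
gripper_force: 3.0
```

```bash
python3 -c "
from h import *
go(-102,-52,125);print(robot.read_state()['wrist_torque'])"
```

```text
t 12.70 chest [-147.8  -52.3] tipz 125.0 F [-0.2  0.2 -0.2] op 0.034
delta cm [ 4.58 -0.03  0.  ] world [ 0.59  -0.069  0.15 ]
[ 0.01553741  0.16437842 -0.04229478]
```

Emit:
apply_moves:
  delta_pos:
    - [0.7,0,0]
    - [0.7,0,0]
    - [0.7,0,0]
    - [0.7,0,0]
    - [0.7,0,0]
  twist: [0,0,0,0,0]

```text
t: 13.32
tool_pos: [0.5806, -0.0716, 0.1506]
orientation: [-3.127, -0.299, 0.0]
force: [0.0, 0.3, -0.7]
opening: 0.034
gripper_force: 3.0
```

Emit:
apply_moves:
  delta_pos:
    - [0.5,0,0]
    - [0.5,0,0]
    - [0,0,0]
  twist: [0,0,0]

```text
t: 13.7
tool_pos: [0.5902, -0.0698, 0.1506]
orientation: [-3.127, -0.3, -0.0]
force: [-0.4, 0.1, -1.4]
opening: 0.034
gripper_force: 3.0
```

```bash
python3 -c "
from h import *
go(-102,-52,125);print(robot.read_state()['wrist_torque'])"
```

```text
t 13.70 chest [-102.4  -52.4] tipz 125.6 F [-0.4  0.1 -1.4] op 0.034
delta cm [ 0.04 -0.04  0.06] world [ 0.59  -0.069  0.15 ]
[-0.01865169  0.20189434  0.00854755]
```

Emit:
apply_moves:
  delta_pos:
    - [-0.5,0,-0.5]
    - [0,0,-1.5]
    - [0,0,-1.5]
    - [0,0,-1.5]
    - [0,0,-1.5]
    - [1.5,0,0]
    - [2,0,0]
    - [2,0,0]
  twist: [0,0,0,0,0,0,0,0]

```text
t: 14.7
tool_pos: [0.6397, -0.0603, 0.2165]
orientation: [3.127, 0.299, 0.001]
force: [0.3, -0.1, -0.7]
opening: 0.0336
gripper_force: 3.0
```

Emit:
apply_moves:
  delta_pos:
    - [0,0,0]
    - [0,0,1]
    - [0,0,1]
    - [0,0,1]
    - [0,0,1]
    - [0,0,1]
    - [0,0,0]
  twist: [0,0,0,0,0,0,0]

```text
t: 15.58
tool_pos: [0.6382, -0.0603, 0.1641]
orientation: [-3.127, -0.299, 0.003]
force: [-0.1, -0.4, -1.2]
opening: 0.0338
gripper_force: 3.0
```

```bash
python3 -c "
from h import *
here()"
```

```text
t 15.57 chest [-53.4 -52.1] tipz 139.1 F [-0.1 -0.4 -1.2] op 0.034
```

Emit:
apply_moves:
  delta_pos:
    - [0,0,0.4]
    - [0,0,0.4]
    - [0,0,0]
  twist: [0,0,0]

```text
t: 15.95
tool_pos: [0.6388, -0.0604, 0.1573]
orientation: [-3.127, -0.299, 0.001]
force: [0.0, 0.3, -0.6]
opening: 0.0337
gripper_force: 3.0
```

Emit:
apply_moves:
  delta_pos:
    - [0,0,0.3]
    - [0,0,0.2]
    - [0,0,0]
  twist: [0,0,0]

```text
t: 16.32
tool_pos: [0.6395, -0.0604, 0.1533]
orientation: [3.127, 0.299, 0.002]
force: [0.8, 0.6, 2.3]
opening: 0.0339
gripper_force: 3.0
```

Floor contact at tip z 128 mm. I'll release the jar and back away.

Emit:
apply_moves:
  delta_pos:
    - [0,0,-0.1]
    - [0,0,0]
    - [0,0,0]
  twist: [0,0,0]
  gripper: 5

```text
t: 16.7
tool_pos: [0.6388, -0.0604, 0.1534]
orientation: [-3.127, -0.299, 0.001]
force: [0.1, 0.7, -0.8]
opening: 0.05
gripper_force: 0.0
```

Emit:
apply_moves:
  delta_pos:
    - [0,0,-2]
    - [0,0,-3]
    - [0,0,-4]
    - [-5,3,0]
    - [-5,4,0]
    - [-5,4,0]
    - [-3,4,0]
    - [0,0,0]
  twist: [0,0,0,0,0,0,0,0]

```text
t: 17.7
tool_pos: [0.4914, -0.2426, 0.2456]
orientation: [3.126, 0.292, 0.002]
force: [0.9, -0.1, -0.5]
opening: 0.0501
gripper_force: 0.0
```

```bash
python3 -c "
from h import *
print(robot.read_state()['q'].round(2));go(-245,0,35);save(cam('top'),'top5.png',(230,120,350,280),3.7)"
```

```text
[-0.55 -0.01  1.63 -0.    1.52  0.83]
t 17.70 chest [-232.  -203.4] tipz 220.6 F [ 0.9 -0.1 -0.5] op 0.05
delta cm [ -1.4  -20.38  18.52] world [ 0.44  -0.045  0.06 ]
```

View pics/top5.png

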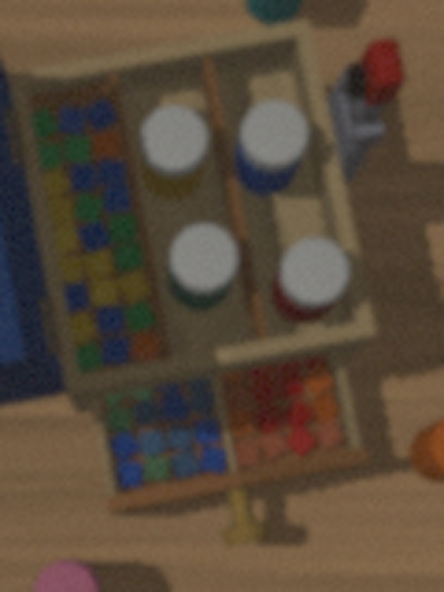

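All four caps now look upright and round. Red is at crop (314,270), standing in the front place of its lane, and the neighbours haven't moved. Next is the drawer, with closed fingers at knob height.

Emit:
apply_moves:
  delta_pos:
    - [0.3,-5,0]
    - [0.3,-5,0]
    - [0.3,-5,2]
    - [0.3,-5.3,4]
    - [0,0,4]
    - [0,0,4]
    - [0,0,4]
    - [0,0,0.2]
  twist: [0,0,0,0,0,0,0,0]
  gripper: 0

```text
t: 18.75
tool_pos: [0.4642, -0.0393, 0.0617]
orientation: [-3.125, -0.302, 0.009]
force: [-0.4, -0.9, 1.3]
opening: 0.0005
gripper_force: 0.0
```

```bash
python3 -c "
from h import *
go(-124,1,37)"
```

```text
t 18.75 chest [-220.3    1.3] tipz 36.7 F [-0.4 -0.9  1.3] op 0.001
delta cm [ 9.63  0.06 -0.08] world [ 0.559 -0.021  0.062]
```

Emit:
apply_moves:
  delta_pos:
    - [2,0,0]
    - [1.2,0,0]
    - [1.2,0,0]
    - [1.2,0,0]
    - [1.2,0,0]
    - [1,0,0]
    - [0.8,0,0]
    - [0,0,0]
  twist: [0,0,0,0,0,0,0,0]

```text
t: 19.75
tool_pos: [0.5515, -0.0246, 0.0641]
orientation: [-3.127, -0.3, -0.001]
force: [-0.4, -0.2, 0.3]
opening: 0.0006
gripper_force: 0.0
```

Emit:
apply_moves:
  delta_pos:
    - [0.4,0,0]
    - [0.3,0,0]
    - [0,0,0]
  twist: [0,0,0]

```text
t: 20.12
tool_pos: [0.5578, -0.0234, 0.064]
orientation: [-3.127, -0.299, -0.0]
force: [-0.4, -0.4, -0.4]
opening: 0.0005
gripper_force: 0.1
```

Emit:
apply_moves:
  delta_pos:
    - [0.2,0,0]
    - [0.2,0,0]
  twist: [0,0]

```text
t: 20.38
tool_pos: [0.5616, -0.0226, 0.064]
orientation: [-3.127, -0.299, 0.0]
force: [-0.8, -1.2, 0.0]
opening: 0.0004
gripper_force: 0.8
```

Emit:
apply_moves:
  delta_pos:
    - [0.2,0,0]
    - [0.2,0,0]
  twist: [0,0]

```text
t: 20.62
tool_pos: [0.5629, -0.0224, 0.0638]
orientation: [3.127, 0.299, -0.011]
force: [-22.8, -5.4, 18.3]
opening: 0.0005
gripper_force: 11.6
```

```bash
python3 - <<'E'
from h import *
here();a=cam('top')
# brass knob / drawer-front orange-brown: project predicted shut knob
h=cv2.cvtColor(a['frame'],cv2.COLOR_RGB2HSV)
for d in(0,.02,.054):
    w=M@np.array([-.115-d,0])+o;print(d,proj(a,[*w,.053]).round(1))
    w=M@np.array([-.085-d,.071])+o;print('  drawer corner',proj(a,[*w,.060]).round(1))
E
```

```text
t 20.62 chest [-120.2   -0.7] tipz 38.8 F [-22.8  -5.4  18.3] op 0.0
0 [292.3 237.1]
  drawer corner [254.6 229.1]
0.02 [294.3 246.9]
  drawer corner [256.5 238.9]
0.054 [297.8 263.7]
  drawer corner [259.8 255.8]
```

The stop is reached at 23 N, with the tool at chest x -120 mm. I'll back off and check in the image that the drawer is shut.

Emit:
apply_moves:
  delta_pos:
    - [-1,0,0]
    - [-4,0,0]
    - [-5,0,0]
    - [0,4,-4]
    - [0,5,-5]
    - [0,5,-5]
    - [0,5,-5]
    - [0,2,-5]
  twist: [0,0,0,0,0,0,0,0]

```text
t: 21.68
tool_pos: [0.5038, -0.232, 0.2878]
orientation: [3.127, 0.297, 0.001]
force: [0.3, -1.1, 0.1]
opening: 0.0006
gripper_force: 0.0
```

```bash
python3 - <<'E'
from h import *
print(robot.read_state()['q'].round(2));here();a=cam('top')
f=cv2.GaussianBlur(a['frame'],(3,3),0)
hs=cv2.cvtColor(f,cv2.COLOR_RGB2HSV)
# along chest -x at y=+45 (blue tile side): colours where drawer was
for x in range(-80,-150,-6):
    w=M@np.array([x/1e3,.045])+o;p=proj(a,[*w,.05]).round().astype(int);w2=M@np.array([x/1e3,0.0])+o;p2=proj(a,[*w2,.045]).round().astype(int)
    print(x,p,hs[p[1],p[0]],'knob line',p2,hs[p2[1],p2[0]])
ms=[]
for n,c,box in(('top',a,(270,225,320,285)),):
    h=hs[box[1]:box[3],box[0]:box[2]];m=(h[...,0]>18)&(h[...,0]<28)&(h[...,1]>150);v,u=np.nonzero(m);print('brass',m.sum(),u.mean()+box[0] if m.any() else 0,v.min()+box[1] if m.any() else 0,v.max()+box[1] if m.any() else 0)
E
```

```text
[-0.52 -0.01  1.55 -0.    1.6   0.86]
t 21.68 chest [-217.8 -195.4] tipz 262.8 F [ 0.3 -1.1  0.1] op 0.001
-80 [267 225] [16 99 62] knob line [289 221] [ 17 110  65]
-86 [268 227] [ 15 113  63] knob line [289 223] [ 19 120  68]
-92 [268 230] [ 16 108  78] knob line [290 226] [ 20 126  67]
-98 [269 233] [ 15 101  71] knob line [290 229] [ 19 129  69]
-104 [269 236] [ 15 107  81] knob line [291 232] [ 19 129  69]
-110 [270 239] [ 15 110 118] knob line [292 235] [ 19 128  78]
-116 [270 242] [ 16 109 117] knob line [292 238] [ 15 105  97]
-122 [271 245] [ 16 110 116] knob line [293 241] [ 16 110 111]
-128 [272 248] [ 16 106 106] knob line [293 244] [ 15 109 110]
-134 [272 251] [ 16 111 113] knob line [294 247] [ 16 112 109]
-140 [273 254] [ 15 110 114] knob line [295 250] [ 15 109 117]
-146 [273 257] [ 16 110 118] knob line [295 252] [ 16 109 117]
brass 0 0 0 0
```

The brass ends at about chest x -113 mm (row 236), so the drawer is shut against its stop. Next is the lid: I'll fly over it to its outer (+y) side.

Emit:
apply_moves:
  delta_pos:
    - [0,0,-2.5]
    - [0,-1,-2.5]
    - [2.5,-5,0]
    - [2.5,-5,0]
    - [2.5,-5,0]
    - [2.5,-5,0]
    - [2.5,-5,0]
    - [2.5,-5,0]
  twist: [0,0,0,0,0,0,0,0]

```text
t: 22.72
tool_pos: [0.5928, 0.105, 0.3368]
orientation: [-3.127, -0.3, -0.002]
force: [0.2, 0.4, 0.4]
opening: 0.0005
gripper_force: 0.0
```

Emit:
apply_moves:
  delta_pos:
    - [2.3,-5,0]
    - [0,-1,0]
    - [0,0,0]
  twist: [0,0,0]

```text
t: 23.1
tool_pos: [0.6034, 0.1667, 0.3364]
orientation: [3.127, 0.302, 0.0]
force: [0.3, -0.2, 0.4]
opening: 0.0002
gripper_force: 0.0
```

```bash
python3 -c "
from h import *
go(-45,175,243)"
```

```text
t 23.10 chest [-44.7 177.4] tipz 311.4 F [ 0.3 -0.2  0.4] op 0.0
delta cm [-0.03  0.23  6.84] world [0.604 0.164 0.268]
```

Emit:
apply_moves:
  delta_pos:
    - [0,0,3.4]
    - [0,0,3.4]
    - [0,2,0]
    - [0,2,0]
    - [0,1.2,-0.2]
    - [0,1.2,-0.2]
    - [0,1.2,-0.2]
    - [0,0,0]
  twist: [0,0,0,0,0,0,0,0]

```text
t: 24.1
tool_pos: [0.6186, 0.0903, 0.275]
orientation: [3.127, 0.297, 0.002]
force: [0.1, -0.0, 0.3]
opening: 0.0006
gripper_force: 0.0
```

```bash
python3 -c "
from h import *
here()"
```

```text
t 24.10 chest [-44.2  99.5] tipz 250.0 F [ 0.1 -0.   0.3] op 0.001
```

Emit:
apply_moves:
  delta_pos:
    - [0,1.3,0.3]
    - [0,1.3,0.3]
    - [0,1.2,0.3]
  twist: [0,0,0]

```text
t: 24.48
tool_pos: [0.6255, 0.0533, 0.2655]
orientation: [3.127, 0.299, 0.001]
force: [0.1, 2.0, 3.8]
opening: 0.0003
gripper_force: 1.4
```

Emit:
apply_moves:
  delta_pos:
    - [0,1.1,0.6]
    - [0,1.1,0.6]
    - [0,1,0.6]
  twist: [0,0,0]

```text
t: 24.85
tool_pos: [0.6313, 0.0219, 0.2469]
orientation: [3.127, 0.299, -0.001]
force: [-0.9, 1.4, 3.6]
opening: 0.0006
gripper_force: 1.4
```

```bash
python3 - <<'E'
from h import *
here();a=cam('top');h=cv2.cvtColor(a['frame'],cv2.COLOR_RGB2HSV)
m=((h[...,0]>105)&(h[...,0]<130)&(h[...,1]>150)).astype(np.uint8);m[:, 350:]=0;m[:90]=0;m[270:]=0;m[:,:190]=0
n,l,s,c=cv2.connectedComponentsWithStats(m);i=np.argsort(-s[1:,4])[:3]+1;print(s[i].tolist())
E
```

```text
t 24.85 chest [-44.7  29.8] tipz 221.9 F [-0.9  1.4  3.6] op 0.001
[[228, 184, 5, 5, 10], [229, 176, 4, 4, 6], [240, 199, 4, 3, 6]]
```

Forces of 2–4 N while moving show the lid is following. I'll keep going along the arc.

Emit:
apply_moves:
  delta_pos:
    - [0,0.9,0.9]
    - [0,0.8,0.9]
    - [0,0.8,0.8]
    - [0,0.6,1.3]
  twist: [0,0,0,0]

```text
t: 25.4
tool_pos: [0.6375, -0.0083, 0.2082]
orientation: [3.127, 0.299, 0.001]
force: [0.4, -1.5, 2.3]
opening: 0.0004
gripper_force: 1.1
```

Emit:
apply_moves:
  delta_pos:
    - [0,0.6,1.3]
    - [0,0.4,0.8]
    - [0,0.3,0.5]
  twist: [0,0,0]

```text
t: 25.78
tool_pos: [0.6391, -0.0203, 0.1814]
orientation: [-3.127, -0.299, 0.002]
force: [0.2, 0.4, 0.5]
opening: 0.0005
gripper_force: 0.5
```

```bash
python3 - <<'E'
from h import *
here()
E
```

```text
t 25.77 chest [-44.9 -13.1] tipz 156.4 F [0.2 0.4 0.5] op 0.0
```

Emit:
apply_moves:
  delta_pos:
    - [0,0,0.2]
    - [0,0,0.2]
  twist: [0,0]

```text
t: 26.02
tool_pos: [0.6394, -0.0206, 0.1802]
orientation: [3.127, 0.299, -0.001]
force: [-10.3, -1.1, 18.5]
opening: 0.0003
gripper_force: 8.9
```

Emit:
apply_moves:
  delta_pos:
    - [0,0,0.2]
    - [0,0,0]
  twist: [0,0]

```text
t: 26.28
tool_pos: [0.6394, -0.0206, 0.1802]
orientation: [3.126, 0.299, 0.001]
force: [-14.0, -1.4, 19.9]
opening: 0.0006
gripper_force: 10.2
```

The lid is hard on its rim (tip 155.2 mm, 20 N). Last is the clamp: go up, around to its outer side, and push it over.

Emit:
apply_moves:
  delta_pos:
    - [0,0,-3]
    - [0,0,-4]
    - [0,0,-4.5]
    - [0,4,0]
    - [0,4.5,0]
    - [0,4.5,0]
    - [3.2,0,0]
    - [3.3,0,0]
  twist: [0,0,0,0,0,0,0,0]

```text
t: 27.28
tool_pos: [0.7288, -0.1365, 0.292]
orientation: [3.128, 0.297, 0.001]
force: [0.7, 0.5, 0.3]
opening: 0.0005
gripper_force: 0.0
```

```bash
python3 - <<'E'
from h import *
go(20,-140,222)
a=cam('top');b=cam('side')
for n,c in(('top',a),('side',b)):
    h=cv2.cvtColor(c['frame'],cv2.COLOR_RGB2HSV);m=(((h[...,0]<6)|(h[...,0]>174))&(h[...,1]>170)).astype(np.uint8)
    w=M@np.array([.02,-.087])+o;p=proj(c,[*w,.23]).astype(int);k=np.zeros_like(m);k[p[1]-30:p[1]+30,p[0]-30:p[0]+30]=1;v,u=np.nonzero(m*k);print(n,p,len(u),(u.mean(),v.mean()) if len(u) else 0)
    print('lid top expected edge',proj(c,[*(M@np.array([0,-.08])+o),.155]).round(),'blue frac', [h[tuple(proj(c,[*(M@np.array(q)+o),.155]).astype(int)[::-1])].tolist() for q in((-.06,-.06),(-.06,.05),(.05,.0))])
E
```

```text
t 27.27 chest [  21.2 -144. ] tipz 267.0 F [0.7 0.5 0.3] op 0.0
delta cm [-0.12 -0.41  4.5 ] world [ 0.727 -0.133  0.247]
top [333 138] 18 (np.float64(333.3888888888889), np.float64(141.94444444444446))
lid top expected edge [326. 162.] blue frac [[111, 129, 81], [111, 108, 85], [105, 108, 85]]
side [327 152] 0 0
lid top expected edge [323. 183.] blue frac [[22, 40, 114], [20, 40, 129], [22, 37, 132]]
```

Emit:
apply_moves:
  delta_pos:
    - [0,0,2.4]
    - [0,0,2]
    - [0,-1.7,0]
    - [0,-1.7,0]
    - [0,-1,0]
    - [0,-1,0.1]
    - [0,-1,0.3]
  twist: [0,0,0,0,0,0,0]

```text
t: 28.25
tool_pos: [0.7163, -0.0722, 0.2446]
orientation: [3.127, 0.299, 0.003]
force: [0.2, -0.8, 1.2]
opening: 0.0007
gripper_force: 0.7
```

Emit:
apply_moves:
  delta_pos:
    - [0,-1.2,0.5]
    - [0,-0.9,0.8]
    - [0,-0.9,0.8]
  twist: [0,0,0]

```text
t: 28.62
tool_pos: [0.7101, -0.0429, 0.2218]
orientation: [3.127, 0.299, -0.001]
force: [0.2, -1.4, 0.2]
opening: 0.0004
gripper_force: 0.7
```

```bash
python3 - <<'E'
from h import *
here()
E
```

```text
t 28.62 chest [ 20.5 -48.6] tipz 196.8 F [ 0.2 -1.4  0.2] op 0.0
```

Contact forces of 1–1.5 N, as expected. Now I'll press down.

Emit:
apply_moves:
  delta_pos:
    - [0,-0.4,0.8]
    - [0,-0.3,0.6]
    - [0,0,0.4]
    - [0,0,0.2]
  twist: [0,0,0,0]

```text
t: 29.12
tool_pos: [0.7088, -0.0366, 0.2022]
orientation: [-3.127, -0.299, 0.001]
force: [-0.9, 0.0, 0.8]
opening: 0.0005
gripper_force: 0.6
```

Emit:
apply_moves:
  delta_pos:
    - [0,0,0.2]
    - [0,0,0.2]
  twist: [0,0]

```text
t: 29.38
tool_pos: [0.7091, -0.0367, 0.2001]
orientation: [3.127, 0.299, 0.002]
force: [-6.0, 0.8, 14.1]
opening: 0.0006
gripper_force: 7.0
```

```bash
python3 - <<'E'
from h import *
here()
E
```

```text
t 29.38 chest [ 20.7 -42.3] tipz 175.1 F [-6.   0.8 14.1] op 0.001
```

Tip at 175.1 mm with 14 N, which matches the clamp fully down. I'll retreat and check.

Emit:
apply_moves:
  delta_pos:
    - [0,0,0]
    - [0,0,-2]
    - [0,0,-4]
    - [0,0,-4]
    - [-4,4,0]
    - [-5,5,0]
    - [-5,5,0]
    - [-4,4,0]
  twist: [0,0,0,0,0,0,0,0]

```text
t: 30.38
tool_pos: [0.5744, -0.2357, 0.3001]
orientation: [3.126, 0.298, 0.002]
force: [0.6, -0.3, -0.1]
opening: 0.0006
gripper_force: 0.0
```

```bash
python3 - <<'E'
from h import *
here();a=cam('top');f=a['frame'];h=cv2.cvtColor(f,cv2.COLOR_RGB2HSV)
w=M@np.array([.02,-.034])+o;p=proj(a,[*w,.175]);print('expected grip',p.round(1))
m=(((h[...,0]<6)|(h[...,0]>174))&(h[...,1]>170));m[:110]=0;m[200:]=0;m[:,:240]=0;m[:,345:]=0;v,u=np.nonzero(m);print(len(u),u.mean(),v.mean())
m=((h[...,0]>100)&(h[...,0]<130)&(h[...,1]>90)).astype(np.uint8);m[:,345:]=0
n,l,s,c=cv2.connectedComponentsWithStats(m);i=np.argsort(-s[1:,4])[:3]+1;print(s[i].tolist())
print([proj(a,[*(M@np.array(q)+o),.155]).round().tolist() for q in((-.085,-.08),(-.085,.08),(.085,.08),(.085,-.08))])
E
```

```text
t 30.38 chest [-149.2 -212.4] tipz 275.1 F [ 0.6 -0.3 -0.1] op 0.001
expected grip [299.4 153.6]
145 297.8689655172414 153.00689655172414
[[232, 118, 102, 106, 3844], [23, 199, 25, 23, 342], [14, 170, 19, 17, 290]]
[[336.0, 208.0], [248.0, 225.0], [230.0, 134.0], [316.0, 118.0]]
```

The grip and the lid are where the closed state puts them: grip at (298,153) against a predicted (299,154), lid blob matching the closed outline. Handing in.

```bash
python3 -c "
from plant import robot
print(robot.close_job())"
```

```text
the job is handed in; nothing more can be done
None
```

The jar is upright, the drawer and lid are shut, and the clamp is down on the lid; I handed the job in at about 30 s. My checks all agreed, but the hand-in returned no verdict, and the jars could not be seen once the lid was closed.

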